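# Clamp the amber bottle with the guarded knob

### The arm

A 6-joint arm with a two-finger parallel gripper is mounted at the origin on the work surface. World frame = base frame: x ahead of the robot, y to its left, z up, the work surface at z = 0. Lengths are in m, angles in rad, forces in N, time in s.
With the tool pointing down it reaches from about 0.35 to 0.975 m from the base axis. Payload 4.9 kg.
Tool frame: the origin (TCP) lies at the very end of the fingers, on their centre line; the grasp point (between the pads) lies 19 mm behind it (manip.hold_point_z is the distance from the TCP to the grasp point, in m); z points along the fingers, y is the direction in which the jaws open and shut (so a half turn about z gives the same grasp; the last joint's range is limited). The gripper opens to 85 mm and grips with 20 to 120 N. Pads are 22 mm wide; open, the fingers measure 114 mm over their backs; the gripper's body (76 mm by 85 mm) begins 54 mm behind the grasp point. The pads swing forward as they close: fully open they stand 13 mm farther back than shut.
Start: joints at [-1.285, 0.053, 1.613, -0, 1.476, -0.119], TCP at [0.246, -0.574, 0.231] pointing down, gripper open.
Joint ranges: [-3.01, 3.01], [-1.01, 2.22], [0.06, 2.58], [-1.02, 4.17], [0.09, 2.62], [-3.14, 3.14]. Speed limits (rad/s): [2.57, 2.57, 3.14, 3.14, 3.14, 3.14].

### API

Orientations are given as a unit quaternion [w, x, y, z].
In Python, from plant import monitor, grab_frame, camera_params, ticket, manip gives the robot as it stands.
- The arm moves only by the tool play_rows, never from a script. Its argument "commands" is a list of rows, each an object of numbers: "dx", "dy", "dz": the shift along the tool's x, y, z in cm; "rx", "ry", "rz": the turn, a rotation vector about the tool's x, y, z in rad; "claw": the closure, from 0 (fully open) to 1 (shut). In form: [{"dx": .., "dy": .., "dz": .., "rx": .., "ry": .., "rz": .., "claw": ..}, ...]. A call has 1 to 5 rows; each row is the pose to reach, as a shift and turn from the pose measured when the call began, along the tool's axes at that moment; what a row does not reach only later rows make up. A row lasts 1/10 s, in which the tool goes at most 50 mm and 8.59 degrees, less where a joint would pass 70% of its speed; a pose out of reach is approached as far as the arm can. A call with a gripper value outside its range is refused whole. The fingers move at their own pace and stop on an object; the grip force is fixed at half the most. Time passes only in rows, so rows that repeat a pose let the fingers close. It gives the time, the measured TCP pose, the force and the opening at its end, in the units of the state.
- monitor.state(): the state, without advancing time (a new reading comes with each control period).
- grab_frame(name): name is "scene" or "top"; returns the picture (384x512x3 uint8, blue, green, red); there is no depth.
- camera_params(name): a dict with "fx", "fy", "cx", "cy" (pixels), "rvec" (rotation vector, rad) and "tvec" (3), from world to camera coordinates, as OpenCV has them. Camera axes: x right, y down, z forward; pixel columns grow to the right and rows downward; lengths in m; the calibration is good to about 2 mm. A picture is of the moment at which its call begins. camera_params takes no time and is no camera call.
- ticket.job_done(): hands the job in, once; it reports no verdict.
The state is a dict: "time": time; "joint_pos": joint angles; "joint_vel": joint speeds; "joint_efforts": joint torques, N m; "tool_pos": TCP position; "tool_rot": TCP orientation; "contact_force": force on the tool from outside, world axes, zero at the start; "ft_torque": the same for the moment, N m; "gripper_width": opening from 0.0 (shut) to 1.0 (fully open).
Only numpy, scipy, OpenCV 4.12 (cv2) and the standard library are available. Lean on these libraries where they do the work, as an engineer would, in place of code of your own. Each camera call takes 0.05 s, during which the arm holds its last target.

### The job

Stand the amber bottle upright on the clamping stand, between the V rest and the jaw, and let go of it. Then reach into the guard and turn the recessed yellow knob clockwise, by feel, until the jaw holds the bottle firmly against the rest with about 12 N (6 N is the least that holds, more than 22 N may crack the glass), and leave it clamped. Do not lean on the guard, and do not disturb the green and the white bottle or the beaker.

Things in the scene. Friction and masses are not known exactly. Their poses are not given: they have to be found in the camera images.
- amber_mid (a point): centre, half-way up, of the loose amber glass bottle with a black cap: 126 mm tall, about 0.3 kg, body 60 mm in diameter up to 80 mm from its foot, slim neck, cap 34 mm in diameter covering the top 26 mm (grip it by the cap, whose centre is 50 mm above this point). z is the bottle's axis, pointing up at the start; it stands on the table
- amber: the same amber bottle; origin at the centre of its underside, z up along its axis
- green_mid (a point): centre, half-way up, of the green glass bottle with a white cap (106 mm tall, 56 mm in diameter, loose): leave alone
- white_mid (a point): centre, half-way up, of the white plastic bottle with a red cap (94 mm tall, 60 mm in diameter, loose): leave alone
- beaker: glass beaker, 72 mm in diameter, 90 mm tall, loose; origin at the centre of its underside: leave alone
- seat (a point): point on the stand's floor (the top of its grey base plate, 15 mm above the table) where the centre of the bottle's underside stands once it touches both pads of the V rest. Axes as the fixed stand's: z up, +y points along the stand from the rest past the jaw to the knob, whose axis is 165 mm away. The stand is 120 mm (x) by 280 mm (y)
- load_spot (a point): point on the stand's floor, 4 mm from the seat towards the jaw: set the bottle down with its underside centred here. With the knob at its start there are then 4 to 9 mm free in front of the jaw and about 3 mm to the rest; the pocket is open to both sides (x)
- rest: fixed V rest: two black rubber pads, 55 mm tall, on a blue back; its origin lies on the stand's floor at the seat. The jaw pushes the bottle towards it along the stand's -y. The jaw, not listed, is a 34 mm square black rubber pad 55 mm above the table at its centre, spring-mounted (8 N per mm); how far it is screwed out is different every time (within 5 mm) and cannot be measured beforehand
- guard: fixed blue housing, 104 mm square, 60 mm tall, its top 75 mm above the table, with a round well 80 mm in diameter and 46 mm deep from above, in which the knob sits; origin at the centre of its underside on the stand's floor. Fingers have to go in partly closed. More than 15 N of robot contact on it counts as leaning
- knob_grip (a point): grip point of the yellow bar knob, on its vertical axis, in the middle of the well, 19 mm below the guard's rim and 56 mm above the table. The bar is 46 mm long along this point's x, 16 mm wide along its y, and its top is 11 mm above this point; below it a black disc 48 mm in diameter has its top 22 mm below this point. The point turns with the knob
- knob (a joint): knob angle in rad, 0 at the start, growing clockwise seen from above, stop at 1.9. Moves the jaw 10 mm per rad; 0.22 N m of friction, stays where left. The bottle meets the rest between 0.8 and 1.4 rad; then 80 N of clamping per rad and 0.010 N m more per newton. Turn slowly; a moment read at rest may be off by the friction: compare with readings taken alike while the jaw was free
Not all that is in view belongs to the job. Several things have the shape of the amber; the one meant has the colours described above.

How it is judged:
On the way, in this order (a step that is already met when the one before it is completed fails the run):
1. the amber bottle stands upright on the stand between rest and jaw, released and not yet clamped (horizontal distance between amber and seat below 0.018 m and z of amber_mid in the frame of seat between 0.059 and 0.067 m and angle between amber's own z axis and vertical below 0.1 rad and contact force between the fingers and amber below 0.3 N and contact force between rest and amber below 3 N), for 0.2 s.
2. the jaw holds the bottle against the rest with at least 6 N (contact force between rest and amber above 6 N and contact force between the fingers and amber below 0.3 N), for 0.3 s.
At the end, for the whole second after the job is handed in: The amber bottle stands upright (within 0.1 rad) on the stand's floor within 6 mm of the seat, at rest, pressed on the V rest with 6 to 22 N by the jaw, the knob left turned (more than 0.5 rad) and the robot clear of everything (contact force between rest and amber between 6 and 22 N and horizontal distance between amber and seat below 0.006 m and z of amber_mid in the frame of seat between 0.059 and 0.067 m and angle between amber's own z axis and vertical below 0.1 rad and linear speed of amber below 0.01 m/s and value of joint knob above 0.5 rad); the robot touches nothing.
It fails at once if the bottle is pressed on the rest with more than 22 N (contact force between rest and amber above 22 N).
It fails at once if the robot leans on the guard with more than 15 N (contact force between any of the fingers, the arm and guard above 15 N).
It fails at once if the green or white bottle or the beaker is moved more than 30 mm (distance of any of green_mid, white_mid, beaker from where it was at the start of the episode above 0.03 m).
It also fails if it takes over 72 s, if anything falls off the work surface, if the arm or the gripper's body presses on something with over 40 N, if the wrist force passes 120 N, or if a joint passes its speed limit or range.

## Working session

There is one attempt and no reset: what is moved stays moved. The work goes in short steps, Python scripts to look and compute and a tool call to move; the robot and the scene stay as the last step left them, time stands still between calls to the robot, and variables do not carry over. Pictures are saved under pics/ and viewed, and the job is handed in when it is done.

Besides the shell and the picture viewer there is one more tool, called after "Emit:" as name([rows], argument=value, ...), one row to a line, values as JSON. play_rows: Moves the arm, as the interface text tells. Its arguments: {"type":"object","properties":{"commands":{"type":"array"}},"required":["commands"]}

```bash
ls; mkdir -p pics; python3 - <<'E'
from plant import monitor, grab_frame, camera_params, ticket, manip
import cv2
for n in("scene","top"):
    cv2.imwrite(f"pics/{n}0.png",grab_frame(n)); print(n,camera_params(n))
print(monitor.state()); print(manip.hold_point_z)
E
```

```text
pics
scene {'fx': 369.9074764545405, 'fy': 369.9074764545405, 'cx': 264.46563316339876, 'cy': 187.82770380701297, 'rvec': array([ 1.73449187,  1.52387297, -0.7684319 ]), 'tvec': array([-0.06372792, -0.30330986,  1.42944165])}
top {'fx': 396.47154841020824, 'fy': 396.47154841020824, 'cx': 252.32765158096444, 'cy': 190.4862055923879, 'rvec': array([ 2.1864181 , -2.17170968,  0.05105041]), 'tvec': array([-0.01503194,  0.59313082,  0.91703238])}
{'time': 0.1, 'joint_pos': array([-1.28497725e+00,  5.33068840e-02,  1.61416123e+00, -6.69940840e-06,
        1.47599740e+00, -1.18991430e-01]), 'joint_vel': array([-0.00136732,  0.00095255, -0.00288503, -0.0002053 , -0.00046335,
        0.00021106]), 'joint_efforts': array([ 3.62870624e-04, -3.94907355e+01, -3.71362710e+01, -1.45904269e-04,
        3.98869146e-03, -7.79135604e-06]), 'tool_pos': array([ 0.24599602, -0.57393819,  0.2301733 ]), 'tool_rot': array([-9.32892363e-04,  9.79585399e-01,  2.01026290e-01, -8.13431017e-05]), 'contact_force': array([0.37410516, 0.18491771, 0.03759796]), 'ft_torque': array([ 0.03121247, -0.02113352, -0.00225817]), 'gripper_width': 0.998230707692561}
0.0187
```

View pics/scene0.png

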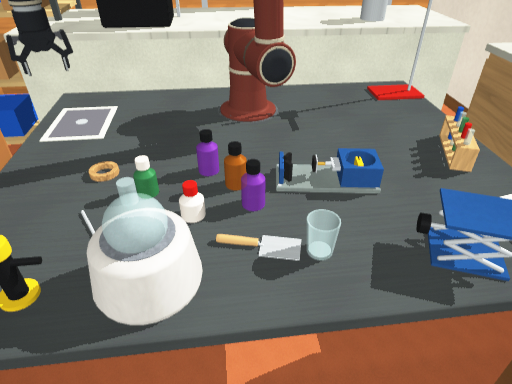

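View pics/top0.png

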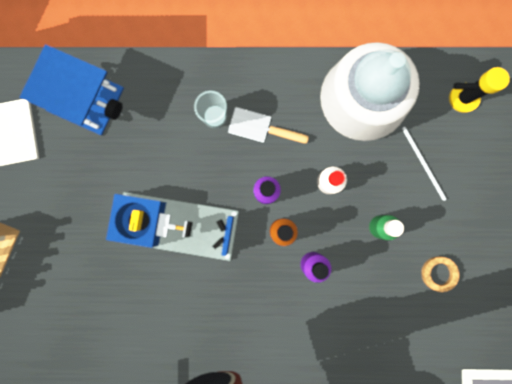

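Three bottles share the shape: the scene-view ones at (207,152), (235,167) and (253,185), which are top-view (317,267), (284,232) and (267,190). Only the middle one is orange-brown with a black cap; the other two are purple. I'll confirm with enlarged crops.

```bash
python3 - <<'E'
import cv2,numpy as np
a=cv2.imread("pics/top0.png")[175:295,95:345]; b=cv2.imread("pics/scene0.png")[120:220,185:395]
a=cv2.resize(a,None,fx=3.2,fy=3.2,interpolation=cv2.INTER_CUBIC); b=cv2.resize(b,None,fx=3.8,fy=3.8,interpolation=cv2.INTER_CUBIC)
cv2.imwrite("pics/ctop.png",a);cv2.imwrite("pics/cscene.png",b)
E
```

```text
(no output)
```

View pics/ctop.png

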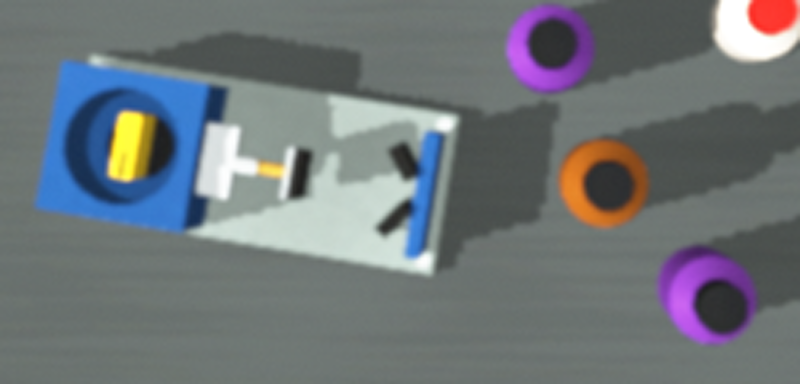

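View pics/cscene.png

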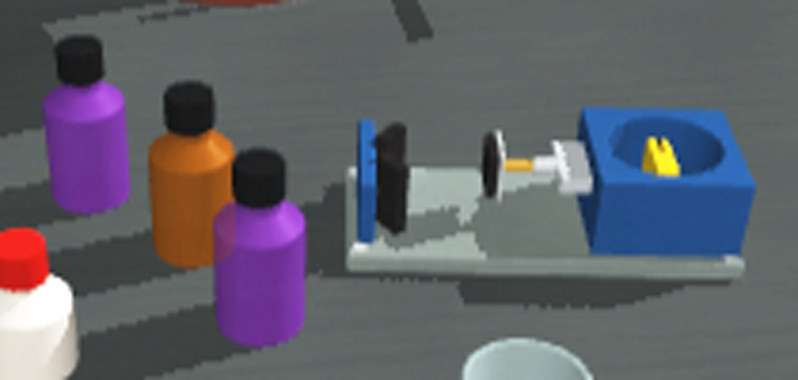

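The middle bottle, crop top (605,184) and crop scene (190,170), is the amber one: orange-brown body, black cap. In the top crop the stand has the guard at left and the rest at right, with the knob bar lying across the stand. Next I'll measure these.

```bash
cat >h.py <<'E'
import cv2,numpy as np
from plant import camera_params
from scipy.spatial.transform import Rotation as R
def cam(n):
    c=camera_params(n);K=np.array([[c['fx'],0,c['cx']],[0,c['fy'],c['cy']],[0,0,1]]);return K,np.array(c['rvec']),np.array(c['tvec'])
def back(n,uv,z):
    K,r,t=cam(n);M=cv2.Rodrigues(r)[0];o=-M.T@t
    uv=np.atleast_2d(uv).astype(float);d=(M.T@np.linalg.inv(K)@np.c_[uv,np.ones(len(uv))].T).T
    return o+d*((z-o[2])/d[:,2])[:,None]
def proj(n,P):
    K,r,t=cam(n);return cv2.projectPoints(np.atleast_2d(P).astype(float),r,t,K,None)[0][:,0]
E
python3 - <<'E'
from h import *
np.set_printoptions(precision=4,suppress=True)
ct=lambda p:np.array(p)/3.2+[95,175]; 
cs=lambda p:np.array(p)/3.8+[185,120]
top=cv2.imread("pics/top0.png")
hsv=cv2.cvtColor(top,cv2.COLOR_BGR2HSV)
print("cam",-cv2.Rodrigues(cam('top')[1])[0].T@cam('top')[2])
# cap
m=(hsv[...,2]<60).astype(np.uint8); m[:220]=0;m[246:]=0;m[:,:272]=0;m[:,298:]=0
n,l,s,c=cv2.connectedComponentsWithStats(m); print(s,c)
i=1+np.argmax(s[1:,4]); print("cap top",back('top',c[i],.126))
# amber body
m=((hsv[...,0]>5)&(hsv[...,0]<20)&(hsv[...,1]>150)).astype(np.uint8); m[:100]=0
n,l,s,c=cv2.connectedComponentsWithStats(m); print(s[s[:,4]>100])
print("body",back('top',ct([604,183]),.08))
print("scene cap top", back('scene',cs([190,90]),.126), "foot", back('scene',cs([193,262]),0))
for nm,p,z in [("guardTL",(64,60),.075),("guardTR",(211,84),.075),("guardBR",(185,231),.075),("guardBL",(38,207),.075),("well",(121,146),.075),("knobtopends",(139,112),.067),("k2",(125,180),.067),("baseTR",(460,115),.015),("baseBR",(433,274),.015),("baseTL",(92,55),.015),("jaw",(300,172),.072)]:
    print(nm,back('top',ct(p),z)[0])
E
```

```text
cam [ 0.532  -0.0287  0.9535]
[[     0      0    512    384 196457]
 [   278    226     14     14    151]] [[255.4773 191.4685]
 [285.0132 232.4305]]
cap top [[ 0.4995 -0.0815  0.126 ]]
[[     0      0    512    384 196221]
 [   270    219     27     27    387]]
body [[ 0.4981 -0.0817  0.08  ]]
scene cap top [[ 0.4943 -0.0805  0.126 ]] foot [[ 0.5181 -0.0845  0.    ]]
guardTL [0.5804 0.2947 0.075 ]
guardTR [0.5643 0.1912 0.075 ]
guardBR [0.4626 0.207  0.075 ]
guardBL [0.4782 0.3098 0.075 ]
well [0.5208 0.253  0.075 ]
knobtopends [0.5446 0.2436 0.067 ]
k2 [0.497  0.2522 0.067 ]
baseTR [0.5448 0.0208 0.015 ]
baseBR [0.4282 0.0395 0.015 ]
baseTL [0.5875 0.2959 0.015 ]
jaw [0.5037 0.1286 0.072 ]
```

```bash
python3 - <<'E'
import cv2,numpy as np
t=cv2.imread("pics/top0.png")
a=cv2.resize(t[185:265,100:180],None,fx=7,fy=7,interpolation=cv2.INTER_CUBIC)
cv2.imwrite("pics/z1.png",a)
s=cv2.imread("pics/top0.png")[195:265,165:245]
cv2.imwrite("pics/z2.png",cv2.resize(s,None,fx=8,fy=8,interpolation=cv2.INTER_CUBIC))
E
```

```text
(no output)
```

View pics/z1.png

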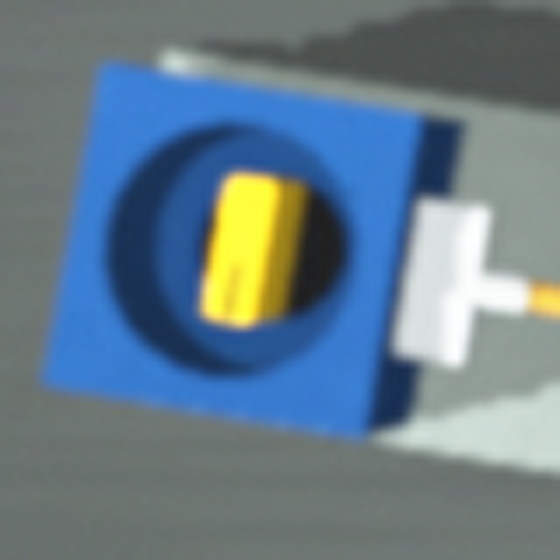

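View pics/z2.png

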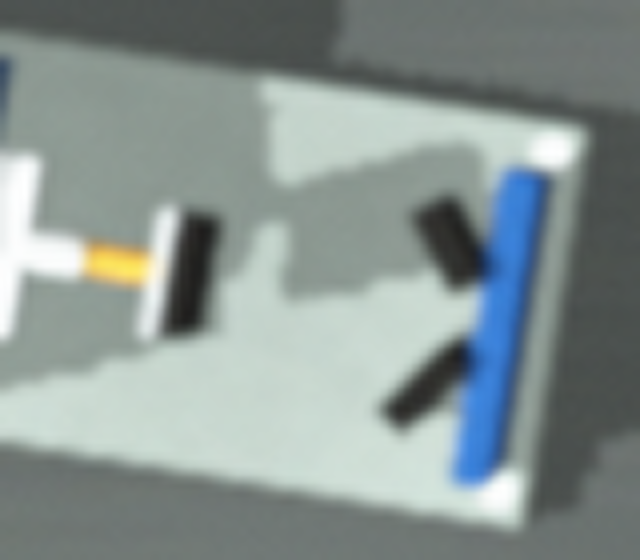

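```bash
python3 - <<'E'
from h import *
from scipy.optimize import least_squares
np.set_printoptions(precision=4,suppress=True)
c1=lambda p:(np.array(p,float)+.5)/7-.5+[100,185]
c2=lambda p:(np.array(p,float)+.5)/8-.5+[165,195]
G=[(100,62),(420,112),(367,437),(42,385)]
loc=np.array([(.052,.052),(.052,-.052),(-.052,-.052),(-.052,.052)])
uv=c1(G)
def P(q,l,z):
    x=np.array([np.cos(q[2]),np.sin(q[2])]);y=np.array([-x[1],x[0]])
    l=np.atleast_2d(l);return np.c_[q[:2]+l[:,:1]*x+l[:,1:]*y,np.full(len(l),z)]
def f(q): return (proj('top',P(q,loc,.075))-uv).ravel()
s=least_squares(f,[.52,.25,-.15]);print("guard",s.x,s.fun)
q=s.x
print("well",back('top',c1((228,249)),.075),"knobtop",back('top',c1([(228,173),(278,177),(245,328),(200,322),(240,250)]),.067))
# base end corners local
def L(p): 
    x=np.array([np.cos(q[2]),np.sin(q[2])]);y=np.array([-x[1],x[0]]);d=p[:,:2]-q[:2];return np.c_[d@x,d@y+.165]
print("baseends",L(back('top',c2([(592,128),(522,528)]),.015)))
print("padstop",L(back('top',c2([(416,210),(447,192),(485,275),(455,292),(380,410),(408,432),(465,345)]),.070)))
print("jawface",L(back('top',c2([(218,215),(203,330)]),.072)))
seat=P(q,[[0,-.165]],.015);load=P(q,[[0,-.161]],.015);print(seat,load)
E
```

```text
guard [ 0.5221  0.2533 -0.1459] [ 0.0572 -0.007   0.032  -0.0812 -0.2592 -0.0322  0.1718  0.1211]
well [[0.5219 0.2546 0.075 ]] knobtop [[0.5461 0.2578 0.067 ]
 [0.5449 0.2417 0.067 ]
 [0.4966 0.251  0.067 ]
 [0.4984 0.2655 0.067 ]
 [0.5215 0.2533 0.067 ]]
baseends [[ 0.0571 -0.0611]
 [-0.0619 -0.0589]]
padstop [[ 0.0267 -0.0192]
 [ 0.033  -0.027 ]
 [ 0.0119 -0.041 ]
 [ 0.006  -0.0335]
 [-0.0294 -0.0181]
 [-0.0342 -0.0267]
 [-0.0081 -0.0386]]
jawface [[ 0.017   0.0348]
 [-0.015   0.0338]]
[[0.4981 0.09   0.015 ]] [[0.4987 0.094  0.015 ]]
```

```bash
cat >m.py <<'E'
import sys
from h import *
from plant import monitor
np.set_printoptions(precision=4,suppress=True)
# usage: m.py x y z yaw(of tool x)
x,y,z,a=map(float,sys.argv[1:5])
s=monitor.state();q=s['tool_rot'];M=R.from_quat([q[1],q[2],q[3],q[0]])
T=R.from_matrix(np.array([[np.cos(a),np.sin(a),0],[np.sin(a),-np.cos(a),0],[0,0,-1]]).T if False else np.column_stack([[np.cos(a),np.sin(a),0],[np.sin(a),-np.cos(a),0],[0,0,-1]]))
d=M.inv().apply(np.array([x,y,z])-s['tool_pos'])*100
print("t",s['time'],"pos",s['tool_pos'],"F",s['contact_force'],"T",s['ft_torque'],"w",s['gripper_width'],"q6",s['joint_pos'][5])
print("d cm",d,"rot",(M.inv()*T).as_rotvec())
E
python3 m.py .499 -.0815 .23 -.15
```

```text
t 0.1 pos [ 0.246  -0.5739  0.2302] F [0.3741 0.1849 0.0376] T [ 0.0312 -0.0211 -0.0023] w 0.998230707692561 q6 -0.11899143046342675
d cm [ 42.65   -35.2992   0.0922] rot [-0.0019  0.0003  0.5548]
```

Emit:
play_rows([
  {"dx": 42.6,"dy": -35.3,"dz": 0,"rz": 0.55,"claw": 0.2},
  {"dx": 42.6,"dy": -35.3,"dz": 0,"rz": 0.55,"claw": 0.2},
  {"dx": 42.6,"dy": -35.3,"dz": 0,"rz": 0.55,"claw": 0.2},
  {"dx": 42.6,"dy": -35.3,"dz": 0,"rz": 0.55,"claw": 0.2},
  {"dx": 42.6,"dy": -35.3,"dz": 0,"rz": 0.55,"claw": 0.2},
])

```text
invalid input
```

```bash
python3 m.py .499 -.0815 .23 -.15
```

```text
t 0.1 pos [ 0.246  -0.5739  0.2302] F [0.3741 0.1849 0.0376] T [ 0.0312 -0.0211 -0.0023] w 0.998230707692561 q6 -0.11899143046342675
d cm [ 42.65   -35.2992   0.0922] rot [-0.0019  0.0003  0.5548]
```

Emit:
play_rows([
  {"dx": 42.6,"dy": -35.3,"dz": 0,"rx": 0,"ry": 0,"rz": 0.55,"claw": 0.2},
  {"dx": 42.6,"dy": -35.3,"dz": 0,"rx": 0,"ry": 0,"rz": 0.55,"claw": 0.2},
  {"dx": 42.6,"dy": -35.3,"dz": 0,"rx": 0,"ry": 0,"rz": 0.55,"claw": 0.2},
  {"dx": 42.6,"dy": -35.3,"dz": 0,"rx": 0,"ry": 0,"rz": 0.55,"claw": 0.2},
  {"dx": 42.6,"dy": -35.3,"dz": 0,"rx": 0,"ry": 0,"rz": 0.55,"claw": 0.2},
])

```text
time: 0.6
tool_pos: [0.3602, -0.3504, 0.2306]
tool_rot: [-0.001, 0.997, -0.074, -0.0]
contact_force: [1.2, 0.2, -0.1]
gripper_width: 0.8
```

```bash
python3 m.py .499 -.0815 .23 -.15
```

```text
t 0.6 pos [ 0.3602 -0.3504  0.2306] F [ 1.2214  0.2308 -0.1232] T [ 0.0154 -0.0374  0.0245] w 0.7999893795130046 q6 0.7979120904062422
d cm [  9.778  -28.6385   0.1106] rot [-0.0023  0.0011  0.0025]
```

Emit:
play_rows([
  {"dx": 9.8,"dy": -28.6,"dz": 0,"rx": 0,"ry": 0,"rz": 0,"claw": 0.2},
  {"dx": 9.8,"dy": -28.6,"dz": 0,"rx": 0,"ry": 0,"rz": 0,"claw": 0.2},
  {"dx": 9.8,"dy": -28.6,"dz": 0,"rx": 0,"ry": 0,"rz": 0,"claw": 0.2},
  {"dx": 9.8,"dy": -28.6,"dz": 0,"rx": 0,"ry": 0,"rz": 0,"claw": 0.2},
  {"dx": 9.8,"dy": -28.6,"dz": 0,"rx": 0,"ry": 0,"rz": 0,"claw": 0.2},
])

```text
time: 1.1
tool_pos: [0.4746, -0.1281, 0.2308]
tool_rot: [-0.001, 0.997, -0.074, -0.0]
contact_force: [0.0, -0.5, 0.8]
gripper_width: 0.8
```

```bash
python3 m.py .499 -.0815 .15 -.15
```

```text
t 1.1 pos [ 0.4746 -0.1281  0.2308] F [ 0.0055 -0.478   0.7523] T [-0.0552  0.0007  0.0191] w 0.8003699998730684 q6 1.302114921857974
d cm [ 1.733  -4.9501  8.0937] rot [-0.0022  0.001   0.0024]
```

Emit:
play_rows([
  {"dx": 1.7,"dy": -5.0,"dz": 0,"rx": 0,"ry": 0,"rz": 0,"claw": 0.25},
  {"dx": 1.7,"dy": -5.0,"dz": 0,"rx": 0,"ry": 0,"rz": 0,"claw": 0.25},
  {"dx": 1.7,"dy": -5.0,"dz": 6,"rx": 0,"ry": 0,"rz": 0,"claw": 0.25},
  {"dx": 1.7,"dy": -5.0,"dz": 8,"rx": 0,"ry": 0,"rz": 0,"claw": 0.25},
  {"dx": 1.7,"dy": -5.0,"dz": 8,"rx": 0,"ry": 0,"rz": 0,"claw": 0.25},
])

```text
time: 1.6
tool_pos: [0.4947, -0.0801, 0.145]
tool_rot: [-0.002, 0.997, -0.074, -0.006]
contact_force: [0.2, -0.2, -1.0]
gripper_width: 0.747
```

```bash
python3 m.py .499 -.0815 .094 -.15; python3 - <<'E'
from h import *
from plant import grab_frame
import cv2
t=grab_frame('top');s=grab_frame('scene')
a=cv2.resize(t[180:290,220:340],None,fx=3.3,fy=3.3);b=cv2.resize(s[100:220,180:300],None,fx=3.3,fy=3.3)
h=max(a.shape[0],b.shape[0]);o=np.zeros((h,a.shape[1]+b.shape[1],3),np.uint8);o[:a.shape[0],:a.shape[1]]=a;o[:b.shape[0],a.shape[1]:]=b
cv2.imwrite('pics/pre.png',o)
E
```

```text
t 1.6 pos [ 0.4947 -0.0801  0.145 ] F [ 0.1686 -0.202  -1.0146] T [0.0025 0.0502 0.0133] w 0.7466648161464491 q6 1.408213165564167
d cm [0.5056 0.097  5.0977] rot [-0.0037  0.0123  0.0022]
```

View pics/pre.png

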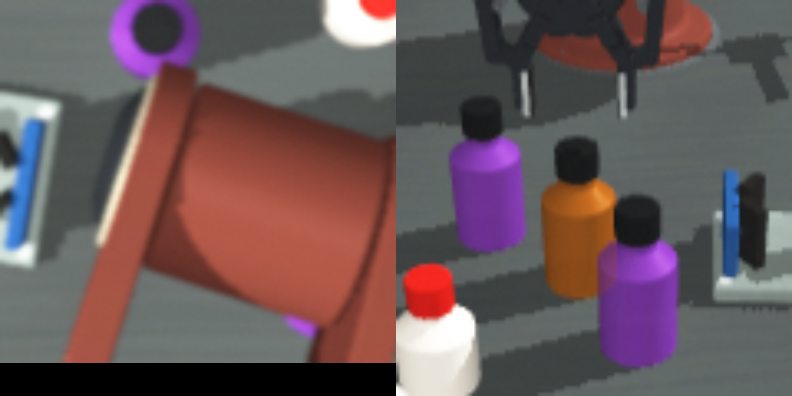

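The fingertips at (527,115) and (624,115) straddle the black amber cap at (577,145). The purple caps stay clear, so I'm going down.

Emit:
play_rows([
  {"dx": 0.5,"dy": 0.1,"dz": 0.5,"rx": 0,"ry": 0.012,"rz": 0,"claw": 0.25},
  {"dx": 0.5,"dy": 0.1,"dz": 2.5,"rx": 0,"ry": 0.012,"rz": 0,"claw": 0.25},
  {"dx": 0.5,"dy": 0.1,"dz": 4.5,"rx": 0,"ry": 0.012,"rz": 0,"claw": 0.25},
  {"dx": 0.5,"dy": 0.1,"dz": 5.1,"rx": 0,"ry": 0.012,"rz": 0,"claw": 0.25},
  {"dx": 0.5,"dy": 0.1,"dz": 5.1,"rx": 0,"ry": 0.012,"rz": 0,"claw": 0.25},
])

```text
time: 2.2
tool_pos: [0.5033, -0.0833, 0.1003]
tool_rot: [-0.001, 0.997, -0.074, 0.005]
contact_force: [0.5, -0.1, 0.6]
gripper_width: 0.751
```

```bash
python3 m.py .499 -.0815 .094 -.15
```

```text
t 2.2 pos [ 0.5033 -0.0833  0.1003] F [ 0.4907 -0.0916  0.594 ] T [ 0.001  -0.033   0.0313] w 0.7507521078541177 q6 1.4061827044310062
d cm [-0.4609 -0.1171  0.6242] rot [-0.0021 -0.0102  0.0012]
```

Emit:
play_rows([
  {"dx": -0.2,"dy": -0.1,"dz": 0.6,"rx": 0,"ry": -0.005,"rz": 0,"claw": 0.25},
  {"dx": -0.4,"dy": -0.1,"dz": 0.6,"rx": 0,"ry": -0.01,"rz": 0,"claw": 0.25},
  {"dx": -0.4,"dy": -0.1,"dz": 0.6,"rx": 0,"ry": -0.01,"rz": 0,"claw": 0.25},
  {"dx": -0.4,"dy": -0.1,"dz": 0.6,"rx": 0,"ry": -0.01,"rz": 0,"claw": 0.25},
  {"dx": -0.4,"dy": -0.1,"dz": 0.6,"rx": 0,"ry": -0.01,"rz": 0,"claw": 0.25},
])

```text
time: 2.7
tool_pos: [0.4999, -0.0818, 0.0947]
tool_rot: [-0.001, 0.997, -0.074, 0.001]
contact_force: [-0.4, 0.3, -0.9]
gripper_width: 0.749
```

```bash
python3 m.py .499 -.0815 .094 -.15
```

```text
t 2.7 pos [ 0.4999 -0.0818  0.0947] F [-0.4094  0.2667 -0.9279] T [-0.0225  0.0386  0.0026] w 0.7487072712292485 q6 1.4083030263536758
d cm [-0.09   -0.0206  0.068 ] rot [-0.002  -0.0009  0.0013]
```

Emit:
play_rows([
  {"dx": -0.05,"dy": 0,"dz": 0.1,"rx": 0,"ry": 0,"rz": 0,"claw": 0.5},
  {"dx": -0.05,"dy": 0,"dz": 0.1,"rx": 0,"ry": 0,"rz": 0,"claw": 0.9},
  {"dx": -0.05,"dy": 0,"dz": 0.1,"rx": 0,"ry": 0,"rz": 0,"claw": 0.9},
  {"dx": -0.05,"dy": 0,"dz": 0.1,"rx": 0,"ry": 0,"rz": 0,"claw": 0.9},
  {"dx": -0.05,"dy": 0,"dz": 0.1,"rx": 0,"ry": 0,"rz": 0,"claw": 0.9},
])

```text
time: 3.2
tool_pos: [0.4995, -0.0819, 0.0939]
tool_rot: [-0.001, 0.997, -0.074, 0.001]
contact_force: [1.2, -1.2, 0.8]
gripper_width: 0.377
```

```bash
python3 m.py .499 -.0815 .18 -.15
```

```text
t 3.2 pos [ 0.4995 -0.0819  0.0939] F [ 1.2325 -1.234   0.8132] T [-0.0409 -0.0089 -0.0081] w 0.37740902965277084 q6 1.4081065322566428
d cm [-0.047  -0.0469 -8.6128] rot [-0.0017 -0.0014  0.0013]
```

Emit:
play_rows([
  {"dx": 0,"dy": 0,"dz": -2,"rx": 0,"ry": 0,"rz": 0,"claw": 0.9},
  {"dx": 0,"dy": 0,"dz": -5,"rx": 0,"ry": 0,"rz": 0,"claw": 0.9},
  {"dx": 0,"dy": 0,"dz": -8,"rx": 0,"ry": 0,"rz": 0,"claw": 0.9},
  {"dx": 0,"dy": 0,"dz": -10,"rx": 0,"ry": 0,"rz": 0,"claw": 0.9},
  {"dx": 0,"dy": 0,"dz": -10,"rx": 0,"ry": 0,"rz": 0,"claw": 0.9},
])

```text
time: 3.7
tool_pos: [0.5008, -0.0824, 0.1965]
tool_rot: [-0.0, 0.997, -0.074, 0.003]
contact_force: [-0.4, 0.6, -3.5]
gripper_width: 0.381
```

```bash
python3 m.py .498 .0941 .194 -.15
```

```text
t 3.7 pos [ 0.5008 -0.0824  0.1965] F [-0.4077  0.5524 -3.4856] T [-0.0159 -0.0269  0.0291] w 0.38055484066064865 q6 1.4081171789588707
d cm [ -2.8948 -17.4138   0.2559] rot [-0.0012 -0.0065  0.0014]
```

Emit:
play_rows([
  {"dx": -0.5,"dy": -3,"dz": 0.2,"rx": 0,"ry": 0,"rz": 0,"claw": 0.9},
  {"dx": -1.2,"dy": -7,"dz": 0.2,"rx": 0,"ry": -0.006,"rz": 0,"claw": 0.9},
  {"dx": -1.9,"dy": -11.5,"dz": 0.2,"rx": 0,"ry": -0.006,"rz": 0,"claw": 0.9},
  {"dx": -2.5,"dy": -15,"dz": 0.2,"rx": 0,"ry": -0.006,"rz": 0,"claw": 0.9},
  {"dx": -2.9,"dy": -17.4,"dz": 0.2,"rx": 0,"ry": -0.006,"rz": 0,"claw": 0.9},
])

```text
time: 4.2
tool_pos: [0.496, 0.0962, 0.1914]
tool_rot: [-0.001, 0.997, -0.073, -0.002]
contact_force: [-0.2, 0.1, -3.8]
gripper_width: 0.384
```

```bash
python3 m.py .498 .0941 .194 -.15;
```

```text
t 4.2 pos [0.496  0.0962 0.1914] F [-0.2421  0.0875 -3.7786] T [-0.0216  0.0055 -0.023 ] w 0.38377877542862215 q6 1.7606889533459178
d cm [ 0.2287  0.182  -0.2595] rot [-0.001   0.0042  0.0031]
```

Emit:
play_rows([
  {"dx": 0.2,"dy": 0.2,"dz": 0,"rx": 0,"ry": 0.003,"rz": 0,"claw": 0.9},
  {"dx": 0.2,"dy": 0.2,"dz": 0,"rx": 0,"ry": 0.003,"rz": 0,"claw": 0.9},
  {"dx": 0.2,"dy": 0.2,"dz": 0,"rx": 0,"ry": 0.003,"rz": 0,"claw": 0.9},
])

```text
time: 4.5
tool_pos: [0.4969, 0.0933, 0.1897]
tool_rot: [-0.0, 0.997, -0.074, -0.002]
contact_force: [-0.3, -0.4, -3.6]
gripper_width: 0.382
```

```bash
python3 m.py .498 .0941 .109 -.15; python3 - <<'E'
from h import *
from plant import grab_frame
s=grab_frame('scene')
cv2.imwrite('pics/over.png',cv2.resize(s[80:210,230:400],None,fx=4,fy=4))
P=[[.498,.0941,.19-.0187+.0187],[.498,.0941,.096]]
print(proj('scene',P), proj('scene',[[.498,.0941,.015]]))
E
```

```text
t 4.5 pos [0.4969 0.0933 0.1897] F [-0.287  -0.3851 -3.638 ] T [-0.0195 -0.0303  0.002 ] w 0.38199414072178955 q6 1.7561089085799353
d cm [ 0.1306 -0.0961  8.07  ] rot [-0.0001  0.0039  0.0024]
[[303.72886388 118.07816049]
 [301.13872144 150.64570097]] [[299.12794918 175.9284445 ]]
```

View pics/over.png

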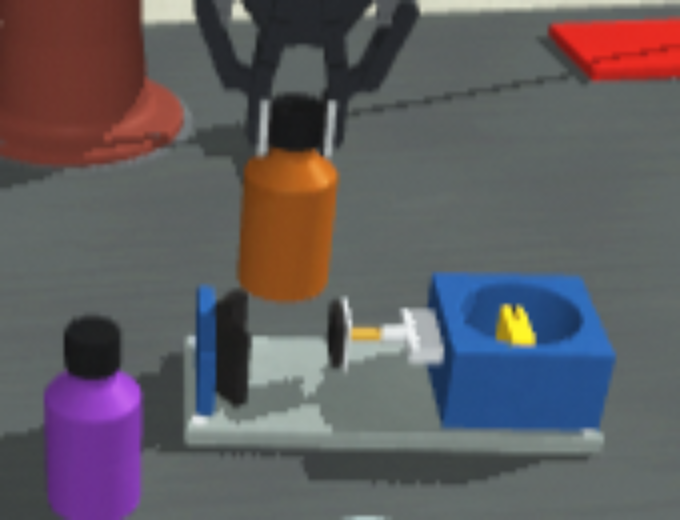

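Emit:
play_rows([
  {"dx": 0.1,"dy": -0.1,"dz": 1,"rx": 0,"ry": 0.004,"rz": 0,"claw": 0.9},
  {"dx": 0.1,"dy": -0.1,"dz": 2.5,"rx": 0,"ry": 0.004,"rz": 0,"claw": 0.9},
  {"dx": 0.1,"dy": -0.1,"dz": 4,"rx": 0,"ry": 0.004,"rz": 0,"claw": 0.9},
  {"dx": 0.1,"dy": -0.1,"dz": 4.8,"rx": 0,"ry": 0.004,"rz": 0,"claw": 0.9},
  {"dx": 0.1,"dy": -0.1,"dz": 5,"rx": 0,"ry": 0.004,"rz": 0,"claw": 0.9},
])

```text
time: 5.05
tool_pos: [0.4968, 0.0938, 0.1377]
tool_rot: [0.0, 0.997, -0.074, -0.001]
contact_force: [-0.1, -0.2, -2.9]
gripper_width: 0.38
```

```bash
python3 m.py .498 .0941 .109 -.15
```

```text
t 5.05 pos [0.4968 0.0938 0.1377] F [-0.0608 -0.1549 -2.9251] T [ 0.0521  0.023  -0.0028] w 0.37976871370315046 q6 1.7583334815258158
d cm [ 0.1226 -0.046   2.8737] rot [0.0003 0.003  0.0016]
```

Emit:
play_rows([
  {"dx": 0.1,"dy": -0.04,"dz": 0.7,"rx": 0,"ry": 0.003,"rz": 0,"claw": 0.9},
  {"dx": 0.1,"dy": -0.04,"dz": 1.4,"rx": 0,"ry": 0.003,"rz": 0,"claw": 0.9},
  {"dx": 0.1,"dy": -0.04,"dz": 2.0,"rx": 0,"ry": 0.003,"rz": 0,"claw": 0.9},
  {"dx": 0.1,"dy": -0.04,"dz": 2.3,"rx": 0,"ry": 0.003,"rz": 0,"claw": 0.9},
  {"dx": 0.1,"dy": -0.04,"dz": 2.5,"rx": 0,"ry": 0.003,"rz": 0,"claw": 0.9},
])

```text
time: 5.55
tool_pos: [0.4977, 0.0941, 0.1125]
tool_rot: [0.0, 0.997, -0.074, -0.0]
contact_force: [1.0, -0.9, -3.6]
gripper_width: 0.383
```

```bash
python3 m.py .498 .0941 .109 -.15
```

```text
t 5.55 pos [0.4977 0.0941 0.1125] F [ 0.9959 -0.8703 -3.6169] T [ 0.0012 -0.0206 -0.0211] w 0.3827028946310783 q6 1.7591840914607428
d cm [ 0.0248 -0.0047  0.3459] rot [0.0004 0.0001 0.0017]
```

Emit:
play_rows([
  {"dx": 0,"dy": 0,"dz": 0.1,"rx": 0,"ry": 0,"rz": 0,"claw": 0.9},
  {"dx": 0,"dy": 0,"dz": 0.2,"rx": 0,"ry": 0,"rz": 0,"claw": 0.9},
  {"dx": 0,"dy": 0,"dz": 0.3,"rx": 0,"ry": 0,"rz": 0,"claw": 0.9},
  {"dx": 0,"dy": 0,"dz": 0.35,"rx": 0,"ry": 0,"rz": 0,"claw": 0.9},
  {"dx": 0,"dy": 0,"dz": 0.35,"rx": 0,"ry": 0,"rz": 0,"claw": 0.9},
])

```text
time: 6.05
tool_pos: [0.4978, 0.0941, 0.109]
tool_rot: [0.0, 0.997, -0.074, -0.0]
contact_force: [0.5, -0.3, -3.9]
gripper_width: 0.377
```

```bash
python3 m.py .498 .0941 .109 -.15
```

```text
t 6.05 pos [0.4978 0.0941 0.109 ] F [ 0.4655 -0.2841 -3.8962] T [ 0.069  -0.0185 -0.0288] w 0.37693146885824635 q6 1.7591915948407344
d cm [ 0.0225 -0.0057  0.0008] rot [0.0004 0.     0.0017]
```

Not on the floor yet; going a little lower.

Emit:
play_rows([
  {"dx": 0,"dy": 0,"dz": 0.05,"rx": 0,"ry": 0,"rz": 0,"claw": 0.9},
  {"dx": 0,"dy": 0,"dz": 0.1,"rx": 0,"ry": 0,"rz": 0,"claw": 0.9},
  {"dx": 0,"dy": 0,"dz": 0.15,"rx": 0,"ry": 0,"rz": 0,"claw": 0.9},
  {"dx": 0,"dy": 0,"dz": 0.15,"rx": 0,"ry": 0,"rz": 0,"claw": 0.9},
])

```text
time: 6.45
tool_pos: [0.4985, 0.094, 0.109]
tool_rot: [0.0, 0.997, -0.074, 0.001]
contact_force: [-2.6, -0.6, 5.5]
gripper_width: 0.382
```

```bash
python3 m.py .498 .0941 .109 -.15; python3 - <<'E'
from h import *
from plant import grab_frame
s=grab_frame('scene')
cv2.imwrite('pics/down.png',cv2.resize(s[100:210,250:400],None,fx=5,fy=5,interpolation=cv2.INTER_CUBIC))
E
```

```text
t 6.45 pos [0.4985 0.094  0.109 ] F [-2.6303 -0.6008  5.5096] T [-0.1464  0.6272  0.0361] w 0.3818529479612296 q6 1.7592103149539449
d cm [-0.0473  0.0015 -0.0032] rot [ 0.0004 -0.0013  0.0018]
```

View pics/down.png

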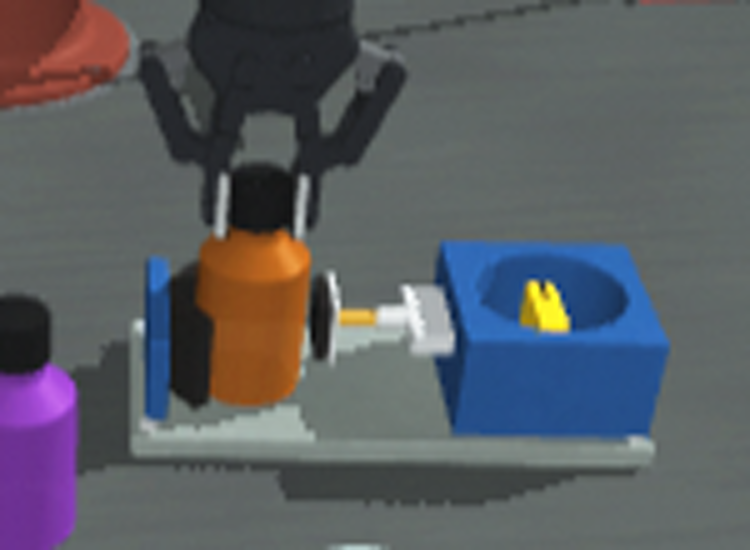

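The bottle is on the floor between the pads and the jaw, with gaps on both sides: jaw at (320,320), pad edge at (210,330). Releasing it.

Emit:
play_rows([
  {"dx": -0.02,"dy": 0,"dz": -0.05,"rx": 0,"ry": 0,"rz": 0,"claw": 0.55},
  {"dx": -0.02,"dy": 0,"dz": -0.05,"rx": 0,"ry": 0,"rz": 0,"claw": 0.45},
  {"dx": -0.02,"dy": 0,"dz": -0.05,"rx": 0,"ry": 0,"rz": 0,"claw": 0.35},
  {"dx": -0.02,"dy": 0,"dz": -0.05,"rx": 0,"ry": 0,"rz": 0,"claw": 0.35},
])

```text
time: 6.9
tool_pos: [0.4983, 0.0941, 0.1094]
tool_rot: [0.0, 0.997, -0.074, 0.001]
contact_force: [-0.7, -0.4, -0.4]
gripper_width: 0.653
```

```bash
python3 m.py .498 .0941 .18 -.15
```

```text
t 6.9 pos [0.4983 0.0941 0.1094] F [-0.6598 -0.3738 -0.3534] T [-0.0608  0.0118  0.0245] w 0.6528466483146189 q6 1.759338037348673
d cm [-0.0171  0.0068 -7.0646] rot [ 0.0003 -0.0014  0.0018]
```

Emit:
play_rows([
  {"dx": 0,"dy": 0,"dz": -2,"rx": 0,"ry": 0,"rz": 0,"claw": 0.35},
  {"dx": 0,"dy": 0,"dz": -5,"rx": 0,"ry": 0,"rz": 0,"claw": 0.35},
  {"dx": 0,"dy": 0,"dz": -9,"rx": 0,"ry": 0,"rz": 0,"claw": 0.35},
  {"dx": 0,"dy": 0,"dz": -9,"rx": 0,"ry": 0,"rz": -0.15,"claw": 0.35},
  {"dx": 0,"dy": 0,"dz": -9,"rx": 0,"ry": 0,"rz": -0.3,"claw": 0.35},
])

```text
time: 7.4
tool_pos: [0.4993, 0.0942, 0.2015]
tool_rot: [0.0, 0.997, 0.079, 0.003]
contact_force: [0.6, 0.2, -0.5]
gripper_width: 0.649
```

```bash
python3 m.py .522 .2535 .16 1.4; python3 - <<'E'
from h import *
from plant import grab_frame
s=grab_frame('scene')
cv2.imwrite('pics/rel.png',cv2.resize(s[100:210,250:400],None,fx=5,fy=5,interpolation=cv2.INTER_CUBIC))
E
```

```text
t 7.4 pos [0.4993 0.0942 0.2015] F [ 0.6303  0.2377 -0.5049] T [ 0.0464  0.0635 -0.0476] w 0.6493888860886083 q6 1.4531915583294877
d cm [  4.7279 -15.3795   4.1556] rot [ 0.0042 -0.0038 -1.2421]
```

View pics/rel.png

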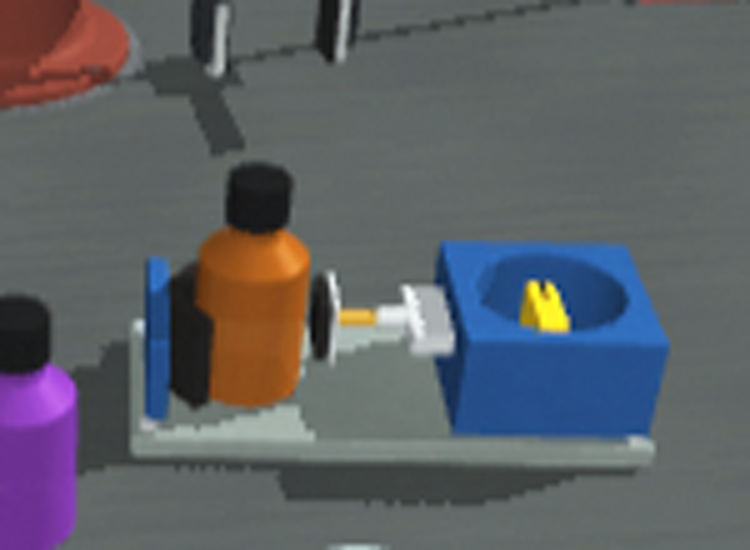

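The bottle stands upright at (255,310) in the crop, released, with a gap to the jaw. Next I move over the knob and turn the wrist back half a turn.

Emit:
play_rows([
  {"dx": 4.7,"dy": -15.4,"dz": 3,"rx": 0,"ry": 0,"rz": -1.24,"claw": 0.6},
  {"dx": 4.7,"dy": -15.4,"dz": 3,"rx": 0,"ry": 0,"rz": -1.24,"claw": 0.6},
  {"dx": 4.7,"dy": -15.4,"dz": 3,"rx": 0,"ry": 0,"rz": -1.24,"claw": 0.6},
  {"dx": 4.7,"dy": -15.4,"dz": 3,"rx": 0,"ry": 0,"rz": -1.24,"claw": 0.6},
  {"dx": 4.7,"dy": -15.4,"dz": 3,"rx": 0,"ry": 0,"rz": -1.24,"claw": 0.6},
])

```text
time: 7.95
tool_pos: [0.5195, 0.2559, 0.1687]
tool_rot: [0.001, 0.899, 0.439, -0.0]
contact_force: [0.3, 0.4, 0.0]
gripper_width: 0.402
```

```bash
python3 m.py .522 .2535 .16 2.2
```

```text
t 7.95 pos [0.5195 0.2559 0.1687] F [0.252  0.4293 0.0353] T [ 0.025  -0.0524 -0.0115] w 0.40228814128914525 q6 0.9921472750050029
d cm [-0.0376  0.3414  0.8723] rot [ 0.0002  0.0012 -1.2914]
```

Emit:
play_rows([
  {"dx": 0,"dy": 0.3,"dz": 1,"rx": 0,"ry": 0,"rz": -2.08,"claw": 0.6},
  {"dx": 0,"dy": 0.3,"dz": 1,"rx": 0,"ry": 0,"rz": -2.08,"claw": 0.6},
  {"dx": 0,"dy": 0.3,"dz": 1,"rx": 0,"ry": 0,"rz": -2.08,"claw": 0.6},
  {"dx": 0,"dy": 0.3,"dz": 1,"rx": 0,"ry": 0,"rz": -2.08,"claw": 0.6},
  {"dx": 0,"dy": 0.3,"dz": 1,"rx": 0,"ry": 0,"rz": -2.08,"claw": 0.6},
])

```text
time: 8.45
tool_pos: [0.5217, 0.254, 0.1581]
tool_rot: [0.0, 0.677, 0.736, 0.0]
contact_force: [0.6, 0.6, -0.2]
gripper_width: 0.397
```

```bash
python3 m.py .522 .2535 .16 2.987
```

```text
t 8.45 pos [0.5217 0.254  0.1581] F [ 0.6398  0.5803 -0.2417] T [ 0.0012  0.01   -0.0266] w 0.39726563581798613 q6 0.2409690974832387
d cm [-0.0538  0.0306 -0.1937] rot [ 0.0002  0.0009 -1.3318]
```

Emit:
play_rows([
  {"dx": 0,"dy": 0,"dz": 0,"rx": 0,"ry": 0,"rz": -1.33,"claw": 0.6},
  {"dx": 0,"dy": 0,"dz": 0,"rx": 0,"ry": 0,"rz": -1.33,"claw": 0.6},
  {"dx": 0,"dy": 0,"dz": 0,"rx": 0,"ry": 0,"rz": -1.33,"claw": 0.6},
  {"dx": 0,"dy": 0,"dz": 0,"rx": 0,"ry": 0,"rz": -1.33,"claw": 0.6},
  {"dx": 0,"dy": 0,"dz": 0,"rx": 0,"ry": 0,"rz": -1.33,"claw": 0.6},
])

```text
time: 8.95
tool_pos: [0.5214, 0.2539, 0.1575]
tool_rot: [0.0, 0.36, 0.933, -0.0]
contact_force: [0.1, 0.6, -0.7]
gripper_width: 0.397
```

```bash
python3 m.py .522 .2535 .16 2.987
```

```text
t 8.95 pos [0.5214 0.2539 0.1575] F [ 0.1286  0.567  -0.7047] T [ 0.037  -0.0166 -0.0159] w 0.3971206278400694 q6 -0.5091326850838267
d cm [-0.0731  0.0074 -0.2521] rot [-0.0004  0.0005 -0.5818]
```

Emit:
play_rows([
  {"dx": -0.07,"dy": 0,"dz": 0,"rx": 0,"ry": 0,"rz": -0.58,"claw": 0.65},
  {"dx": -0.07,"dy": 0,"dz": 0,"rx": 0,"ry": 0,"rz": -0.58,"claw": 0.65},
  {"dx": -0.07,"dy": 0,"dz": 0,"rx": 0,"ry": 0,"rz": -0.58,"claw": 0.65},
  {"dx": -0.07,"dy": 0,"dz": 1,"rx": 0,"ry": 0,"rz": -0.58,"claw": 0.65},
  {"dx": -0.07,"dy": 0,"dz": 3,"rx": 0,"ry": 0,"rz": -0.58,"claw": 0.65},
])

```text
time: 9.45
tool_pos: [0.5232, 0.2539, 0.1287]
tool_rot: [0.002, 0.078, 0.997, 0.001]
contact_force: [0.7, 0.1, 0.5]
gripper_width: 0.352
```

```bash
python3 m.py .522 .2535 .085 2.987; python3 - <<'E'
from h import *
from plant import grab_frame
s=grab_frame('scene')
cv2.imwrite('pics/kn.png',cv2.resize(s[100:210,250:400],None,fx=5,fy=5,interpolation=cv2.INTER_CUBIC))
E
```

```text
t 9.45 pos [0.5232 0.2539 0.1287] F [0.7489 0.1118 0.4837] T [ 0.0247 -0.0222  0.0138] w 0.3518113809566238 q6 -1.0896281133306576
d cm [ 0.1295 -0.0644  4.3721] rot [ 0.0013  0.0036 -0.0023]
```

View pics/kn.png

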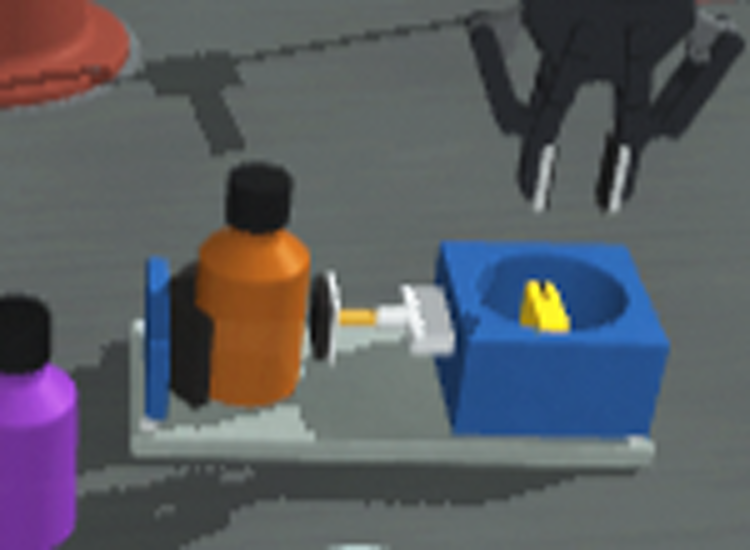

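```bash
python3 - <<'E'
from h import *
f=lambda P:((proj('scene',P)-[250,100])*5)
print(f([[.5232,.2539,.1287],[.5232,.2539,.134]]))
x=np.array([np.cos(-.155),np.sin(-.155)]);y=np.array([-x[1],x[0]])
c=np.array([.522,.2535])
print("bar top corners",f([[*(c+a*x+b*y),.067] for a in(.023,-.023) for b in(.008,-.008)]))
print("rim",f([[*(c+.04*v),.075] for v in (x,-x,y,-y)]))
E
```

```text
[[570.89047384 205.00016253]
 [572.61322605 195.95936152]]
bar top corners [[573.47539817 328.06885235]
 [543.25866527 327.45562332]
 [556.7884017  283.39146364]
 [527.68137942 282.8075119 ]]
rim [[567.20491039 332.2147118 ]
 [538.83992204 254.94866836]
 [627.06653366 293.82011024]
 [478.11136534 290.82470721]]
```

Emit:
play_rows([
  {"dx": 0.1,"dy": -0.05,"dz": 0.5,"rx": 0,"ry": 0,"rz": 0,"claw": 0.65},
  {"dx": 0.1,"dy": -0.05,"dz": 1.5,"rx": 0,"ry": 0,"rz": 0,"claw": 0.65},
  {"dx": 0.1,"dy": -0.05,"dz": 3,"rx": 0,"ry": 0,"rz": 0,"claw": 0.65},
  {"dx": 0.1,"dy": -0.05,"dz": 4,"rx": 0,"ry": 0,"rz": 0,"claw": 0.65},
  {"dx": 0.1,"dy": -0.05,"dz": 4.4,"rx": 0,"ry": 0,"rz": 0,"claw": 0.65},
])

```text
time: 10.0
tool_pos: [0.518, 0.2521, 0.0775]
tool_rot: [-0.003, 0.079, 0.997, -0.002]
contact_force: [-0.6, 0.0, 0.2]
gripper_width: 0.348
```

```bash
python3 m.py .522 .2535 .043 2.987; python3 - <<'E'
from h import *
from plant import grab_frame
s=grab_frame('scene')
cv2.imwrite('pics/kn2.png',cv2.resize(s[120:200,320:400],None,fx=7,fy=7,interpolation=cv2.INTER_CUBIC))
E
```

```text
t 10.0 pos [0.518  0.2521 0.0775] F [-0.6247  0.0217  0.1829] T [-0.0143 -0.019   0.03  ] w 0.34843755407411175 q6 -1.087577063457197
d cm [-0.3941  0.2187  3.4485] rot [-0.0038 -0.0062 -0.0044]
```

View pics/kn2.png

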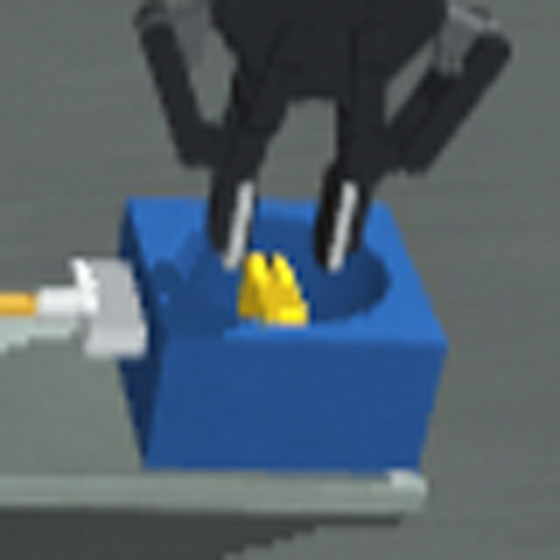

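Emit:
play_rows([
  {"dx": -0.35,"dy": 0.08,"dz": 0,"rx": 0,"ry": -0.004,"rz": 0,"claw": 0.65},
  {"dx": -0.35,"dy": 0.08,"dz": 0,"rx": 0,"ry": -0.004,"rz": 0,"claw": 0.65},
  {"dx": -0.35,"dy": 0.08,"dz": 0,"rx": 0,"ry": -0.004,"rz": 0,"claw": 0.65},
  {"dx": -0.35,"dy": 0.08,"dz": 0,"rx": 0,"ry": -0.004,"rz": 0,"claw": 0.65},
])

```text
time: 10.45
tool_pos: [0.522, 0.2524, 0.078]
tool_rot: [-0.001, 0.079, 0.997, -0.002]
contact_force: [0.2, -0.9, -0.1]
gripper_width: 0.348
```

```bash
python3 m.py .522 .252 .040 2.987
```

```text
t 10.45 pos [0.522  0.2524 0.078 ] F [ 0.1633 -0.8657 -0.1436] T [0.0472 0.0372 0.0448] w 0.34818831703862324 q6 -1.087659596321247
d cm [-0.0166 -0.0285  3.8027] rot [-0.0034 -0.0014 -0.0044]
```

Emit:
play_rows([
  {"dx": 0,"dy": 0,"dz": 0.4,"rx": 0,"ry": 0,"rz": 0,"claw": 0.65},
  {"dx": 0,"dy": 0,"dz": 0.9,"rx": 0,"ry": 0,"rz": 0,"claw": 0.65},
  {"dx": 0,"dy": 0,"dz": 1.5,"rx": 0,"ry": 0,"rz": 0,"claw": 0.65},
  {"dx": 0,"dy": 0,"dz": 2.0,"rx": 0,"ry": 0,"rz": 0,"claw": 0.65},
  {"dx": 0,"dy": 0,"dz": 2.4,"rx": 0,"ry": 0,"rz": 0,"claw": 0.65},
])

```text
time: 10.95
tool_pos: [0.5215, 0.2522, 0.0531]
tool_rot: [-0.001, 0.079, 0.997, -0.002]
contact_force: [-0.3, 0.7, 0.7]
gripper_width: 0.352
```

```bash
python3 m.py .522 .252 .040 2.987
```

```text
t 10.95 pos [0.5215 0.2522 0.0531] F [-0.3401  0.7251  0.6509] T [-0.0008 -0.0027 -0.0027] w 0.35187031674748 q6 -1.0876203875838129
d cm [-0.0564 -0.0082  1.309 ] rot [-0.0039 -0.0024 -0.0044]
```

Emit:
play_rows([
  {"dx": -0.05,"dy": 0,"dz": 0.4,"rx": -0.003,"ry": -0.002,"rz": 0,"claw": 0.65},
  {"dx": -0.05,"dy": 0,"dz": 0.8,"rx": -0.003,"ry": -0.002,"rz": 0,"claw": 0.65},
  {"dx": -0.05,"dy": 0,"dz": 1.2,"rx": -0.003,"ry": -0.002,"rz": 0,"claw": 0.65},
  {"dx": -0.05,"dy": 0,"dz": 1.2,"rx": -0.003,"ry": -0.002,"rz": 0,"claw": 0.65},
  {"dx": -0.05,"dy": 0,"dz": 1.2,"rx": -0.003,"ry": -0.002,"rz": 0,"claw": 0.65},
])

```text
time: 11.45
tool_pos: [0.522, 0.2521, 0.0411]
tool_rot: [-0.0, 0.079, 0.997, -0.0]
contact_force: [0.6, -0.1, -0.1]
gripper_width: 0.349
```

```bash
python3 m.py .522 .252 .040 2.987
```

```text
t 11.45 pos [0.522  0.2521 0.0411] F [ 0.6223 -0.054  -0.0881] T [ 0.0248  0.0082 -0.0208] w 0.34940009612508144 q6 -1.0896518742943955
d cm [-0.0021 -0.0058  0.106 ] rot [-0.0009 -0.0004 -0.0044]
```

Emit:
play_rows([
  {"dx": 0,"dy": 0,"dz": 0,"rx": 0,"ry": 0,"rz": 0,"claw": 0.72},
  {"dx": 0,"dy": 0,"dz": 0,"rx": 0,"ry": 0,"rz": 0,"claw": 0.76},
  {"dx": 0,"dy": 0,"dz": 0,"rx": 0,"ry": 0,"rz": 0,"claw": 0.79},
])

```text
time: 11.75
tool_pos: [0.5221, 0.2521, 0.0413]
tool_rot: [-0.0, 0.079, 0.997, -0.0]
contact_force: [-1.3, 0.7, 0.3]
gripper_width: 0.206
```

```bash
python3 m.py .522 .252 .040 2.987
```

```text
t 11.75 pos [0.5221 0.2521 0.0413] F [-1.2835  0.7269  0.2868] T [-0.0163  0.0054  0.01  ] w 0.20649780871131262 q6 -1.0896218549016565
d cm [ 0.0097 -0.0161  0.1283] rot [-0.0007  0.     -0.0044]
```

Emit:
play_rows([
  {"dx": 0,"dy": 0,"dz": 0.1,"rx": 0,"ry": 0,"rz": 0,"claw": 0.82},
  {"dx": 0,"dy": 0,"dz": 0.1,"rx": 0,"ry": 0,"rz": 0,"claw": 0.9},
  {"dx": 0,"dy": 0,"dz": 0.1,"rx": 0,"ry": 0,"rz": 0,"claw": 0.9},
  {"dx": 0,"dy": 0,"dz": 0.1,"rx": 0,"ry": 0,"rz": 0,"claw": 0.9},
])

```text
time: 12.15
tool_pos: [0.5223, 0.2527, 0.0415]
tool_rot: [0.0, 0.079, 0.997, 0.0]
contact_force: [-4.1, 0.7, 6.0]
gripper_width: 0.176
```

```bash
python3 m.py .522 .252 .040 2.987
```

```text
t 12.15 pos [0.5223 0.2527 0.0415] F [-4.0947  0.6759  6.0034] T [0.096  0.5017 0.181 ] w 0.17636724141231744 q6 -1.0899257270385212
d cm [ 0.0187 -0.0729  0.1468] rot [ 0.      0.     -0.0039]
```

Emit:
play_rows([
  {"dx": 0,"dy": 0,"dz": -0.05,"rx": 0,"ry": 0,"rz": 0.03,"claw": 0.9},
  {"dx": 0,"dy": 0,"dz": -0.05,"rx": 0,"ry": 0,"rz": 0.07,"claw": 0.9},
  {"dx": 0,"dy": 0,"dz": -0.05,"rx": 0,"ry": 0,"rz": 0.11,"claw": 0.9},
  {"dx": 0,"dy": 0,"dz": -0.05,"rx": 0,"ry": 0,"rz": 0.15,"claw": 0.9},
  {"dx": 0,"dy": 0,"dz": -0.05,"rx": 0,"ry": 0,"rz": 0.19,"claw": 0.9},
])

```text
time: 12.65
tool_pos: [0.5221, 0.2522, 0.0415]
tool_rot: [-0.0, 0.174, 0.985, -0.001]
contact_force: [0.4, -0.9, -1.7]
gripper_width: 0.172
```

```bash
python3 m.py .522 .252 .042 2.987
```

```text
t 12.65 pos [0.5221 0.2522 0.0415] F [ 0.389  -0.8869 -1.6754] T [-0.1962 -0.0344  0.2281] w 0.17200615592394553 q6 -0.8977124826605594
d cm [ 0.0001 -0.0225 -0.0503] rot [-0.0013 -0.0001 -0.1958]
```

Emit:
play_rows([
  {"dx": 0,"dy": 0,"dz": 0,"rx": 0,"ry": 0,"rz": 0.04,"claw": 0.9},
  {"dx": 0,"dy": 0,"dz": 0,"rx": 0,"ry": 0,"rz": 0.08,"claw": 0.9},
  {"dx": 0,"dy": 0,"dz": 0,"rx": 0,"ry": 0,"rz": 0.12,"claw": 0.9},
  {"dx": 0,"dy": 0,"dz": 0,"rx": 0,"ry": 0,"rz": 0.16,"claw": 0.9},
  {"dx": 0,"dy": 0,"dz": 0,"rx": 0,"ry": 0,"rz": 0.2,"claw": 0.9},
])

```text
time: 13.15
tool_pos: [0.5219, 0.2517, 0.0415]
tool_rot: [-0.0, 0.273, 0.962, -0.001]
contact_force: [-1.5, -0.7, 2.2]
gripper_width: 0.179
```

```bash
python3 m.py .522 .252 .042 2.987
```

```text
t 13.15 pos [0.5219 0.2517 0.0415] F [-1.4739 -0.7237  2.1828] T [-0.2757  0.2206  0.2189] w 0.17858164206360622 q6 -0.6954890057330534
d cm [ 0.0068  0.0331 -0.05  ] rot [-0.0028 -0.0001 -0.3978]
```

Emit:
play_rows([
  {"dx": 0,"dy": 0,"dz": 0,"rx": 0,"ry": 0,"rz": 0.04,"claw": 0.9},
  {"dx": 0,"dy": 0,"dz": 0,"rx": 0,"ry": 0,"rz": 0.08,"claw": 0.9},
  {"dx": 0,"dy": 0,"dz": 0,"rx": 0,"ry": 0,"rz": 0.12,"claw": 0.9},
  {"dx": 0,"dy": 0,"dz": 0,"rx": 0,"ry": 0,"rz": 0.16,"claw": 0.9},
  {"dx": 0,"dy": 0,"dz": 0,"rx": 0,"ry": 0,"rz": 0.2,"claw": 0.9},
])

```text
time: 13.65
tool_pos: [0.5215, 0.2512, 0.0415]
tool_rot: [-0.0, 0.368, 0.93, -0.002]
contact_force: [-2.7, -1.7, 2.1]
gripper_width: 0.173
```

```bash
python3 m.py .522 .252 .042 2.987
```

```text
t 13.65 pos [0.5215 0.2512 0.0415] F [-2.6787 -1.7437  2.1322] T [-0.1833  0.2683  0.2425] w 0.17284542249948992 q6 -0.4933283797876295
d cm [ 0.0198  0.0882 -0.0528] rot [-0.0044 -0.0002 -0.5997]
```

Emit:
play_rows([
  {"dx": 0.01,"dy": 0.02,"dz": 0,"rx": 0,"ry": 0,"rz": 0.03,"claw": 0.9},
  {"dx": 0.01,"dy": 0.04,"dz": 0,"rx": -0.002,"ry": 0,"rz": 0.06,"claw": 0.9},
  {"dx": 0.01,"dy": 0.05,"dz": 0,"rx": -0.002,"ry": 0,"rz": 0.08,"claw": 0.9},
  {"dx": 0.01,"dy": 0.05,"dz": 0,"rx": -0.002,"ry": 0,"rz": 0.1,"claw": 0.9},
  {"dx": 0.01,"dy": 0.05,"dz": 0,"rx": -0.002,"ry": 0,"rz": 0.12,"claw": 0.9},
])

```text
time: 14.15
tool_pos: [0.5213, 0.2511, 0.0415]
tool_rot: [-0.0, 0.424, 0.906, -0.002]
contact_force: [-3.6, -3.7, 5.2]
gripper_width: 0.173
```

```bash
python3 m.py .522 .252 .042 2.987
```

```text
t 14.15 pos [0.5213 0.2511 0.0415] F [-3.6198 -3.6764  5.1814] T [-0.6413  0.6725  0.2017] w 0.17348819204332283 q6 -0.3721299039134838
d cm [ 0.0275  0.115  -0.0544] rot [-0.0046  0.0001 -0.7209]
```

Emit:
play_rows([
  {"dx": 0,"dy": 0,"dz": 0,"rx": 0,"ry": 0,"rz": 0.02,"claw": 0.9},
  {"dx": 0,"dy": 0,"dz": 0,"rx": 0,"ry": 0,"rz": 0.04,"claw": 0.9},
  {"dx": 0,"dy": 0,"dz": 0,"rx": 0,"ry": 0,"rz": 0.06,"claw": 0.9},
  {"dx": 0,"dy": 0,"dz": 0,"rx": 0,"ry": 0,"rz": 0.08,"claw": 0.9},
])

```text
time: 14.55
tool_pos: [0.5211, 0.2509, 0.0415]
tool_rot: [-0.0, 0.46, 0.888, -0.003]
contact_force: [-3.8, -3.2, 3.9]
gripper_width: 0.178
```

```bash
python3 m.py .522 .252 .042 2.987
```

```text
t 14.55 pos [0.5211 0.2509 0.0415] F [-3.7589 -3.2247  3.9478] T [-0.4472  0.6137  0.2238] w 0.17802264998756687 q6 -0.2905164525544042
d cm [ 0.0391  0.1361 -0.0532] rot [-0.0053 -0.     -0.8025]
```

Emit:
play_rows([
  {"dx": 0,"dy": 0,"dz": 0,"rx": 0,"ry": 0,"rz": 0.02,"claw": 0.9},
  {"dx": 0,"dy": 0,"dz": 0,"rx": 0,"ry": 0,"rz": 0.04,"claw": 0.9},
  {"dx": 0,"dy": 0,"dz": 0,"rx": 0,"ry": 0,"rz": 0.06,"claw": 0.9},
])

```text
time: 14.85
tool_pos: [0.521, 0.2508, 0.0415]
tool_rot: [-0.0, 0.488, 0.873, -0.003]
contact_force: [-3.6, -3.7, 4.0]
gripper_width: 0.176
```

```bash
python3 m.py .522 .252 .042 2.987
```

```text
t 14.85 pos [0.521  0.2508 0.0415] F [-3.6425 -3.7375  4.0031] T [-0.444   0.5791  0.2936] w 0.17595228804143667 q6 -0.22884022804793355
d cm [ 0.0488  0.1511 -0.055 ] rot [-0.0059 -0.     -0.8641]
```

Emit:
play_rows([
  {"dx": 0,"dy": 0,"dz": 0,"rx": 0,"ry": 0,"rz": 0.02,"claw": 0.9},
  {"dx": 0,"dy": 0,"dz": 0,"rx": 0,"ry": 0,"rz": 0.04,"claw": 0.9},
  {"dx": 0,"dy": 0,"dz": 0,"rx": 0,"ry": 0,"rz": 0.06,"claw": 0.9},
])

```text
time: 15.15
tool_pos: [0.5208, 0.2507, 0.0415]
tool_rot: [-0.0, 0.514, 0.858, -0.003]
contact_force: [-4.5, -3.2, 4.7]
gripper_width: 0.18
```

```bash
python3 m.py .522 .252 .042 2.987
```

```text
t 15.15 pos [0.5208 0.2507 0.0415] F [-4.5418 -3.2325  4.6764] T [-0.4562  0.7155  0.3292] w 0.17952733549839517 q6 -0.16727986449295196
d cm [ 0.0595  0.1643 -0.055 ] rot [-0.0064 -0.     -0.9256]
```

Emit:
play_rows([
  {"dx": 0,"dy": 0,"dz": 0,"rx": 0,"ry": 0,"rz": 0.01,"claw": 0.9},
])

```text
time: 15.25
tool_pos: [0.5208, 0.2507, 0.0415]
tool_rot: [-0.0, 0.519, 0.855, -0.003]
contact_force: [-3.3, -3.7, 4.2]
gripper_width: 0.175
```

```bash
python3 m.py .522 .252 .042 2.987
```

```text
t 15.25 pos [0.5208 0.2507 0.0415] F [-3.2781 -3.7339  4.2468] T [-0.4307  0.5587  0.39  ] w 0.17497968670799602 q6 -0.15600975779127674
d cm [ 0.0619  0.1676 -0.0524] rot [-0.0065 -0.     -0.9369]
```

Emit:
play_rows([
  {"dx": 0,"dy": 0,"dz": 0,"rx": 0,"ry": 0,"rz": 0.01,"claw": 0.9},
])

```text
time: 15.35
tool_pos: [0.5208, 0.2507, 0.0415]
tool_rot: [-0.0, 0.524, 0.852, -0.003]
contact_force: [-3.7, -2.8, 3.9]
gripper_width: 0.178
```

```bash
python3 m.py .522 .252 .042 2.987
```

```text
t 15.35 pos [0.5208 0.2507 0.0415] F [-3.703  -2.8362  3.9007] T [-0.4544  0.5781  0.3492] w 0.17789074548076686 q6 -0.14494035198373315
d cm [ 0.062   0.1702 -0.0541] rot [-0.0066  0.     -0.9479]
```

Emit:
play_rows([
  {"dx": 0,"dy": 0,"dz": 0,"rx": 0,"ry": 0,"rz": 0.01,"claw": 0.9},
])

```text
time: 15.45
tool_pos: [0.5207, 0.2507, 0.0414]
tool_rot: [-0.0, 0.528, 0.849, -0.003]
contact_force: [-3.6, -3.0, 4.2]
gripper_width: 0.17
```

```bash
python3 m.py .522 .252 .042 2.987; python3 - <<'E'
from h import *
from plant import grab_frame
s=grab_frame('scene')
cv2.imwrite('pics/cl.png',cv2.resize(s[100:210,250:400],None,fx=5,fy=5,interpolation=cv2.INTER_CUBIC))
E
```

```text
t 15.45 pos [0.5207 0.2507 0.0414] F [-3.6424 -3.      4.1517] T [-0.4052  0.5778  0.3075] w 0.17021286089214877 q6 -0.13401757870770267
d cm [ 0.0624  0.1732 -0.0567] rot [-0.0067 -0.     -0.9588]
```

View pics/cl.png

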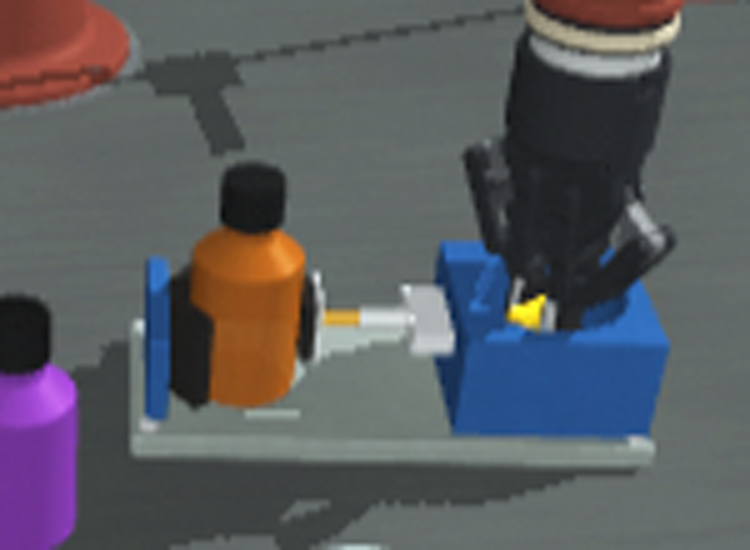

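Emit:
play_rows([
  {"dx": 0,"dy": 0,"dz": 0,"rx": 0,"ry": 0,"rz": 0.003,"claw": 0.9},
])

```text
time: 15.6
tool_pos: [0.5207, 0.2506, 0.0415]
tool_rot: [-0.0, 0.53, 0.848, -0.003]
contact_force: [-3.9, -3.2, 3.7]
gripper_width: 0.175
```

```bash
python3 m.py .522 .252 .042 2.987|head -1
```

```text
t 15.6 pos [0.5207 0.2506 0.0415] F [-3.8572 -3.2017  3.7465] T [-0.4231  0.5679  0.3313] w 0.1752940551932253 q6 -0.1303947887839551
```

Emit:
play_rows([
  {"dx": 0,"dy": 0,"dz": 0,"rx": 0,"ry": 0,"rz": 0.003,"claw": 0.9},
])

```text
time: 15.7
tool_pos: [0.5207, 0.2506, 0.0415]
tool_rot: [-0.0, 0.531, 0.847, -0.003]
contact_force: [-3.1, -2.8, 4.4]
gripper_width: 0.174
```

```bash
python3 m.py .522 .252 .042 2.987|head -1
```

```text
t 15.7 pos [0.5207 0.2506 0.0415] F [-3.062  -2.7666  4.4298] T [-0.4118  0.5473  0.3268] w 0.1735521708916501 q6 -0.12711747808068133
```

Emit:
play_rows([
  {"dx": 0,"dy": 0,"dz": 0,"rx": 0,"ry": 0,"rz": 0.003,"claw": 0.9},
])

```text
time: 15.8
tool_pos: [0.5207, 0.2506, 0.0415]
tool_rot: [-0.0, 0.533, 0.846, -0.003]
contact_force: [-4.0, -3.4, 4.4]
gripper_width: 0.174
```

```bash
python3 m.py .522 .252 .042 2.987|head -1
```

```text
t 15.8 pos [0.5207 0.2506 0.0415] F [-4.0482 -3.3984  4.4262] T [-0.3533  0.5118  0.2633] w 0.17368658572882284 q6 -0.12393686296799312
```

Moment readings: free mean about 0.223 N m, rising from about 0.80 rad to about 0.33 now. That puts clamping at roughly 11–13 N at 0.966 rad. The geometric bound, with contact at 0.8 rad or later, is 13.3 N at most. I'll let go and retreat straight up.

Emit:
play_rows([
  {"dx": 0,"dy": 0,"dz": 0,"rx": 0,"ry": 0,"rz": 0,"claw": 0.78},
  {"dx": 0,"dy": 0,"dz": 0,"rx": 0,"ry": 0,"rz": 0,"claw": 0.7},
  {"dx": 0,"dy": 0,"dz": 0,"rx": 0,"ry": 0,"rz": 0,"claw": 0.65},
  {"dx": 0,"dy": 0,"dz": 0,"rx": 0,"ry": 0,"rz": 0,"claw": 0.65},
])

```text
time: 16.2
tool_pos: [0.521, 0.2509, 0.0415]
tool_rot: [-0.0, 0.533, 0.846, -0.003]
contact_force: [-0.2, -0.7, -0.4]
gripper_width: 0.348
```

```bash
python3 m.py .521 .2515 .0415 2.03
```

```text
t 16.2 pos [0.521  0.2509 0.0415] F [-0.1545 -0.7205 -0.397 ] T [-0.011  -0.0069  0.0088] w 0.3484435407499522 q6 -0.12372560906711841
d cm [0.0544 0.0262 0.0012] rot [-0.0049  0.0028 -0.0121]
```

Emit:
play_rows([
  {"dx": 0,"dy": 0,"dz": -0.4,"rx": 0,"ry": 0,"rz": 0,"claw": 0.65},
  {"dx": 0,"dy": 0,"dz": -0.9,"rx": 0,"ry": 0,"rz": 0,"claw": 0.65},
  {"dx": 0,"dy": 0,"dz": -1.5,"rx": 0,"ry": 0,"rz": 0,"claw": 0.65},
  {"dx": 0,"dy": 0,"dz": -2.2,"rx": 0,"ry": 0,"rz": 0,"claw": 0.65},
  {"dx": 0,"dy": 0,"dz": -3.0,"rx": 0,"ry": 0,"rz": 0,"claw": 0.65},
])

```text
time: 16.7
tool_pos: [0.5212, 0.2511, 0.0723]
tool_rot: [-0.0, 0.533, 0.846, -0.003]
contact_force: [0.6, 0.8, -0.2]
gripper_width: 0.348
```

Emit:
play_rows([
  {"dx": 0,"dy": 0,"dz": -1,"rx": 0,"ry": 0,"rz": 0,"claw": 0.65},
  {"dx": 0,"dy": 0,"dz": -3,"rx": 0,"ry": 0,"rz": 0,"claw": 0.65},
  {"dx": 0,"dy": 0,"dz": -6,"rx": 0,"ry": 0,"rz": 0,"claw": 0.65},
  {"dx": 0,"dy": 0,"dz": -10,"rx": 0,"ry": 0,"rz": 0,"claw": 0.65},
  {"dx": 0,"dy": 0,"dz": -13,"rx": 0,"ry": 0,"rz": 0,"claw": 0.65},
])

```text
time: 17.2
tool_pos: [0.5221, 0.2519, 0.2057]
tool_rot: [0.001, 0.533, 0.846, -0.002]
contact_force: [-0.5, -0.7, 1.0]
gripper_width: 0.349
```

```bash
python3 m.py .42 .35 .22 2.03
```

```text
t 17.2 pos [0.5221 0.2519 0.2057] F [-0.4622 -0.6927  0.9545] T [-0.0123 -0.0488 -0.0548] w 0.349101914691134 q6 -0.1238022796968348
d cm [13.2584 -4.964  -1.4613] rot [-0.0017  0.0032 -0.0122]
```

Move aside so the top camera can see, then check.

Emit:
play_rows([
  {"dx": 13,"dy": -5,"dz": -1.5,"rx": 0,"ry": 0,"rz": 0,"claw": 0.65},
  {"dx": 13,"dy": -5,"dz": -1.5,"rx": 0,"ry": 0,"rz": 0,"claw": 0.65},
  {"dx": 13,"dy": -5,"dz": -1.5,"rx": 0,"ry": 0,"rz": 0,"claw": 0.65},
  {"dx": 13,"dy": -5,"dz": -1.5,"rx": 0,"ry": 0,"rz": 0,"claw": 0.65},
  {"dx": 13,"dy": -5,"dz": -1.5,"rx": 0,"ry": 0,"rz": 0,"claw": 0.65},
])

```text
time: 17.7
tool_pos: [0.4206, 0.348, 0.2214]
tool_rot: [0.001, 0.532, 0.847, -0.001]
contact_force: [0.1, 0.7, 0.8]
gripper_width: 0.352
```

```bash
python3 - <<'E'
from h import *
from plant import grab_frame
s=grab_frame('scene');t=grab_frame('top');cv2.imwrite('pics/t_raw.png',t)
a=cv2.resize(t[185:265,100:245],None,fx=5,fy=5,interpolation=cv2.INTER_CUBIC)
b=cv2.resize(s[110:205,260:390],None,fx=5,fy=5,interpolation=cv2.INTER_CUBIC)
cv2.imwrite('pics/f_top.png',a);cv2.imwrite('pics/f_sc.png',b)
E
```

```text
(no output)
```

View pics/f_top.png

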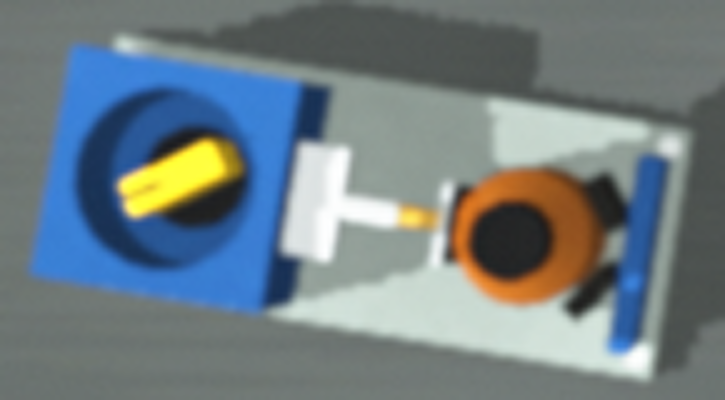

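View pics/f_sc.png

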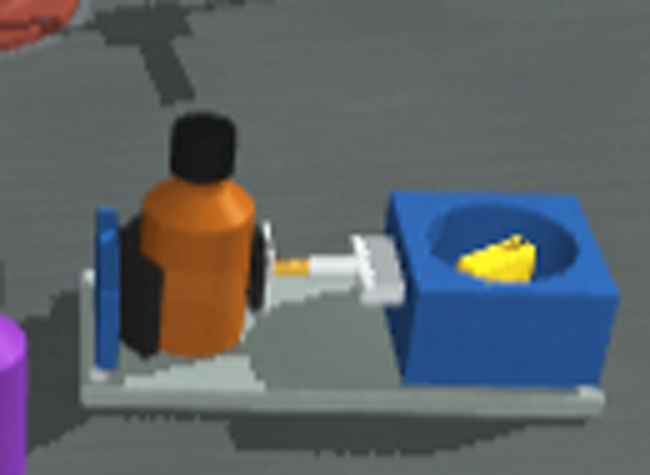

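```bash
python3 - <<'E'
from h import *
np.set_printoptions(precision=4,suppress=True)
c=lambda p:(np.array(p,float)+.5)/5-.5+[100,185]
q=[.522,.2525,-.151];x=np.array([np.cos(q[2]),np.sin(q[2])]);y=np.array([-x[1],x[0]])
def L(p): d=p[:,:2]-q[:2];return np.c_[d@x,d@y+.165]
print("cap rel seat",L(back('top',c((512,240)),.141)),"body",L(back('top',c((527,235)),.095)))
# spring extents before/after at z .055, local y
c8=lambda p:(np.array(p,float)+.5)/8-.5+[165,195]
print("before jaw/white plate, spring", L(back('top',c8([(175,210),(150,265),(85,262)]),.055)))
print("after", L(back('top',c([(446,185),(438,219),(398,215)]),.055)))
p=back('top',c([(128,200),(225,152)]),.067);d=p[1]-p[0];print("bar yaw",np.arctan2(d[1],d[0]),p)
t0=cv2.imread('pics/top0.png');t1=cv2.imread('pics/t_raw.png')
for n,(u,v) in dict(green=(390,228),white=(332,180),beaker=(211,108)).items():
    print(n,cv2.absdiff(t0[v-25:v+25,u-25:u+25],t1[v-25:v+25,u-25:u+25]).mean())
E
```

```text
cap rel seat [[ 0.0012 -0.0002]] body [[ 0.0015 -0.    ]]
before jaw/white plate, spring [[ 0.0164  0.0509]
 [-0.      0.0553]
 [-0.0021  0.0736]]
after [[ 0.0155  0.0453]
 [-0.0002  0.0463]
 [-0.0013  0.0645]]
bar yaw -1.1032862881355865 [[0.5117 0.2725 0.067 ]
 [0.5335 0.2294 0.067 ]]
green 19.660133333333334
white 14.606533333333333
beaker 1.9338666666666666
```

View pics/t_raw.png

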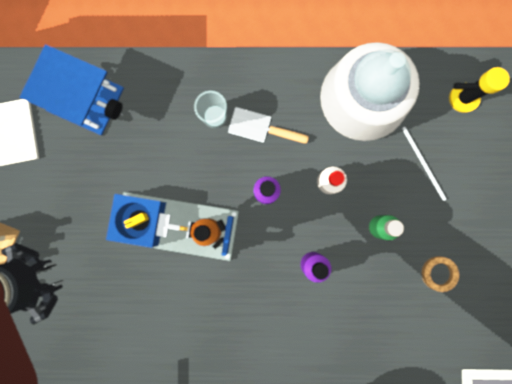

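The green (387,228) and white (332,180) bottles and the beaker (211,108) are where they were; the pixel differences are the arm's shadow. The arm is clear of everything, so I'm handing in.

```bash
python3 - <<'E'
from plant import ticket,monitor
s=monitor.state();print(s['time'],s['contact_force'],abs(s['joint_vel']).max())
print(ticket.job_done())
E
```

```text
17.8 [ 0.25012886 -0.18720416 -0.5641265 ] 0.014947618372615806
the job is handed in; nothing more can be done
None
```

The amber bottle is standing upright on the stand, clamped against the V rest at an estimated 12–13 N. I handed the job in at 17.8 s; the hand-in reports no verdict.

I gripped the bottle by its cap, set it down on the load spot and let go. Then I gripped the knob in the well, turned it about 0.97 rad clockwise by feel, let go and backed out.

- **Clamping force:** the turning moment was about 0.22 N m while the jaw was free and rose from about 0.80 rad. Single readings scattered by about 0.03 N m (0.31–0.39 near the end; the last, nearly at rest, was 0.26). The force is therefore good to about ±2–3 N, and the geometry allows at most about 13 N.
- **Top view after release:** the bottle is within about 2 mm of the seat and upright. The bar had turned about 0.95 rad, in agreement with the wrist.
- **Jaw travel:** the picture puts the jaw's movement 1.5–2 mm short of the screw, meaning 12–16 N. This is rough, and it only loosely agrees with the moment reading.
- **Surroundings:** the green bottle, white bottle and beaker had not moved. The force readings showed no push on the guard: about 1 N or less going in and out of the well. Contact force was about zero at the end.

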